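Zero a jeweller's rolling mill and open the gap a quarter turn

ROBOT

A 6-joint arm with a two-finger parallel gripper is mounted at the origin on the work surface. World frame = base frame: x ahead of the robot, y to its left, z up, the work surface at z = 0. Lengths are in m, angles in rad, forces in N, time in s.
With the tool pointing down it reaches from about 0.35 to 0.725 m from the base axis. Payload 4.3 kg.
Tool frame: the origin (TCP) lies on the centre line of the jaws, within the pads' length; the fingertips stand 25 mm ahead of it and the grasp point (between the pads) lies 6 mm ahead of it; z points along the fingers, y is the direction in which the jaws open and shut (so a half turn about z gives the same grasp; the last joint's range is limited). The gripper opens to 85 mm and grips with 20 to 120 N. Pads are 22 mm wide; open, the fingers measure 114 mm over their backs; the gripper's body (76 mm by 85 mm) begins 54 mm behind the grasp point. The pads swing forward as they close: fully open they stand 13 mm farther back than shut.
Start: joints at [-1.259, 0.377, 0.081, 1.274, 0, 1.46], TCP at [0.235, -0.525, 0.256] pointing down, gripper open.
Joint ranges: [-2.72, 2.72], [-0.84, 1.66], [-1.02, 1.22], [-1.77, 2.12], [-1.37, 1.28], [-3.14, 3.14]. Speed limits (rad/s): [2.57, 2.57, 3.14, 3.14, 3.14, 3.14].

INTERFACE

Orientations are given as a unit quaternion [x, y, z, w].
In Python, from bench import robot, get_image gives the robot as it stands. The module is installed in compiled form; this text tells all that it offers.
- The arm moves only by the tool drive_tool, never from a script. Its argument "steps" is a list that holds one entry, the list of rows, each a list of 6 numbers: the shift along the tool's x, y, z in m, then the turn, a rotation vector about the tool's x, y, z in rad. A call has 1 to 12 rows; each row is the pose to reach, as a shift and turn from the pose commanded when the call began, along the tool's axes at that moment; what a row does not reach only later rows make up. A row lasts 1/8 s, in which the tool goes at most 62.5 mm and 10.7 degrees, less where a joint would pass 70% of its speed; a pose out of reach is approached as far as the arm can. A call with a gripper value outside its range is refused whole. "fingers" is the finger opening in m, from 0 to 0.0854, set as the call begins (left out, the last holds). The fingers move at their own pace and stop on an object; "squeeze" is the grip in N (left out, the last holds). Time passes only in rows, so rows that repeat a pose let the fingers close. It gives the time, the measured TCP pose, the force and the opening at its end, in the units of the state.
- robot.get_obs(): the state, without advancing time (a new reading comes with each control period).
- get_image(name): name is "scene" or "top"; returns a dict with "image" (420x560x3 uint8, blue, green, red), "range_z" (420x560 float32, m along the optical axis (not along the pixel's ray), 0 where there is no reading), "fovy" (degrees; the focal length in pixels is half the picture's height over the tangent of half this angle, whatever the lens; pixels are square), "cx", "cy" (the principal point, pixels), "camera_from_world" (4x4, takes a point from world to camera coordinates). Camera axes: x right, y down, z forward; pixel columns grow to the right and rows downward; lengths in m; the calibration is good to about 2 mm. A picture is of the moment at which its call begins.
- robot.finish_job(): hands the job in, once; it reports no verdict.
The state is a dict: "t": time; "qpos": joint angles; "qvel": joint speeds; "effort": joint torques, N m; "ee_pos": TCP position; "orientation": TCP orientation; "contact_force": force on the tool from outside, world axes, zero at the start; "moment": the same for the moment, N m; "opening": finger opening in m.
Only numpy, scipy, OpenCV 4.12 (cv2) and the standard library are available. Lean on these libraries where they do the work, as an engineer would, in place of code of your own. Each camera call takes 0.05 s, during which the arm holds its last target.

TASK

Set the gap of the little rolling mill on the jeweller's bench: screw the knurled cap on its top down (clockwise from above) until the rolls meet and it goes no further, then back it off a quarter turn. Keep hold of the cap and finish while gripping it there, so that it cannot turn while a colleague nips up the lock screw, and leave the things standing round the mill where they are.

Things in the scene. Friction and masses are not known exactly. Their poses are not given: they have to be found in the camera images.
- mill: rolling mill bolted to the bench: green frame on a base plate 130 (x) by 170 mm (y), two steel rolls one above the other along y. Origin under the base plate's centre, on the cap's axis; z up. Top of its flat bridge (84 by 146 mm): 172 mm above the bench. Gears reach 88 mm to +y, a square drive end 105 mm to -y (56 mm high), a lock screw (not to be used) 60 mm to -x.
- cap_grip (a point): centre (half-way up) of the knurled steel cap on top of the mill: a round upright cylinder 46 mm in diameter, 28 mm high, turning about its vertical axis. 208 mm above the bench when the rolls touch; rises 3 mm per turn opened. Below it 22 mm or more are free down to the bridge, but for a boss 34 mm in diameter; nothing stands beside it. A black index line on its top points along this point's -x.
- witness (a point): end nearer the cap of the longest white line on the bridge's top, 18 mm from the cap's axis on the mill's -x side; shorter white marks follow every 30 degrees. The cap's black index line points at it when the rolls touch.
- cap (a joint): how far the cap is opened, rad: 0 when the rolls touch (hard stop), growing as it is turned counter-clockwise seen from above (right-hand thread: clockwise goes down); 6.28 is one turn. Starts 2.2 to 5.2 open. Friction about 0.12 N m both ways; at the stop it turns no further and a light grip slips on it. It stays where it is left.
- jar_mid (a point): bystander, to be left alone: glass jar with a brass lid, 64 mm in diameter and 78 mm high, standing; the point is its centre
- tin: bystander, to be left alone: small aluminium tin, 44 mm in diameter and 32 mm high; origin under its centre
- brick: bystander, to be left alone: off-white soldering brick 60 x 110 x 30 mm; origin under its centre
- crank: bystander, to be left alone: the mill's loose crank, lying: a steel bar 150 mm long along its x, with a hub at -x and an upright wooden grip at +x, 82 mm high; origin under the bar's centre
Not all that is in view belongs to the job. Of the things that look like the mill, the largest one is meant.

How it is judged:
By the outcome, as a careful person would: the job done as asked, in the order asked, and still so for the second after the job is handed in, while the arm keeps its last pose, push and grip.
It also fails if it takes over 61 s, if anything falls off the work surface, if the arm or the gripper's body presses on something with over 40 N, if the wrist force passes 120 N, or if a joint passes its speed limit or range.

## Working session

There is one attempt and no reset: what is moved stays moved. The work goes in short steps, Python scripts to look and compute and a tool call to move; the robot and the scene stay as the last step left them, time stands still between calls to the robot, and variables do not carry over. Pictures are saved under pics/ and viewed, and the job is handed in when it is done.

Besides the shell and the picture viewer there is one more tool, called after "Request:" by a JSON object that holds its "op" and its "data", one argument or row to a line. drive_tool: Moves the arm, as the interface text tells. Its arguments: {"type":"object","properties":{"steps":{"type":"array","items":{"type":"array","items":{"type":"array","items":{"type":"number"}}}},"fingers":{"type":"number"},"squeeze":{"type":"number"}},"required":["steps"]}

```bash
mkdir -p pics
cat > h.py <<'E'
import numpy as np,cv2
from bench import robot,get_image
def px2w(d,u,v,z=None):
    f=d["image"].shape[0]/2/np.tan(np.radians(d["fovy"])/2)
    r=np.array([(u-d["cx"])/f,(v-d["cy"])/f,1.]);T=np.linalg.inv(d["camera_from_world"])
    if z is None:
        return T[:3,:3]@(r*d["range_z"][int(round(v)),int(round(u))])+T[:3,3]
    w=T[:3,:3]@r; o=T[:3,3]; return o+w*(z-o[2])/w[2]
def w2px(d,p):
    f=d["image"].shape[0]/2/np.tan(np.radians(d["fovy"])/2)
    c=d["camera_from_world"]@np.append(p,1); return c[0]/c[2]*f+d["cx"],c[1]/c[2]*f+d["cy"]
E
python3 - <<'E'
from h import *
for n in("scene","top"):
    d=get_image(n);cv2.imwrite(f"pics/{n}0.png",d["image"]);print(n,d["fovy"],d["cx"],d["cy"],d["camera_from_world"].round(3).tolist())
print(robot.get_obs())
E
```

```text
scene 56.09212042513571 281.25433416453234 210.92059353131293 [[-0.179, 0.984, 0.0, 0.041], [0.708, 0.129, -0.695, -0.325], [-0.683, -0.124, -0.719, 1.3], [0.0, 0.0, 0.0, 1.0]]
top 52.305948380973945 276.92775928265934 206.93395865448878 [[0.07, -0.998, 0.003, 0.05], [-0.974, -0.069, -0.215, 0.596], [0.214, 0.012, -0.977, 0.88], [0.0, 0.0, 0.0, 1.0]]
{'t': 0.1, 'qpos': array([-1.25929346e+00,  3.78011333e-01,  7.97903573e-02,  1.27442574e+00,
       -1.18267640e-05,  1.46046464e+00]), 'qvel': array([-0.00049683, -0.00185991,  0.00465564,  0.00144687, -0.0007667 ,
        0.00162413]), 'effort': array([ 1.54787569e-03, -4.64695466e+01,  2.70581746e+01,  1.20253331e-02,
       -1.31891252e-04, -7.82957954e-06]), 'ee_pos': array([ 0.23524415, -0.52408375,  0.25545406]), 'orientation': array([ 9.77838868e-01,  2.09356853e-01, -9.87878818e-05, -9.19924323e-04]), 'contact_force': array([ 0.63443835, -0.23676185,  0.94887733]), 'moment': array([ 0.04678177, -0.03569676,  0.01577841]), 'opening': 0.08552363769939055}
```

View pics/scene0.png

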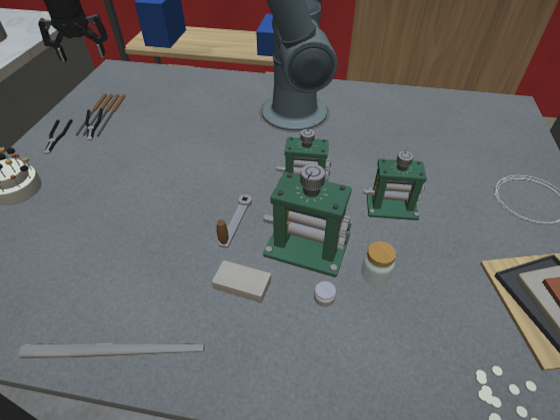

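View pics/top0.png

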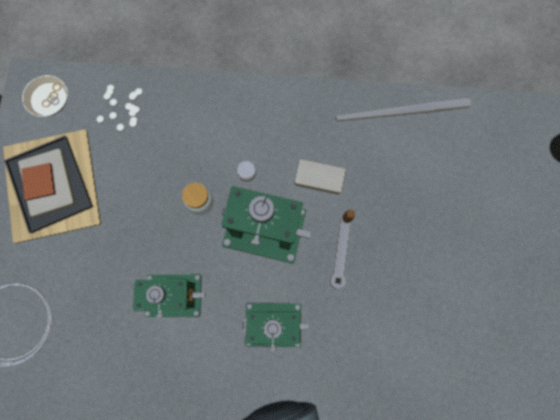

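Three things could be taken for the mill. In the top view their caps are at (262,209), the large one, and at (155,295) and (273,328), both smaller. In the scene view the same caps are at (313,175), (405,160) and (307,137). I choose the largest, top (262,209), and will check it in a close crop.

Run:
```python
from h import *
d=get_image("top");c=d["image"][170:270,205:325];cv2.imwrite("pics/top1.png",cv2.resize(c,None,fx=6,fy=6,interpolation=cv2.INTER_CUBIC))
s=get_image("scene");c=s["image"][150:280,250:370];cv2.imwrite("pics/sc1.png",cv2.resize(c,None,fx=4.6,fy=4.6,interpolation=cv2.INTER_CUBIC))
for u,v in((262,205),(262,209),(255,209),(268,209),(240,218),(290,220),(245,195),(295,205)): print(u,v,px2w(d,u,v).round(4))
for u,v in((313,171),(312,175),(290,190),(340,195)): print('s',u,v,px2w(s,u,v).round(4))
# cap points
for n,dd in(("t",d),("s",s)):
    pts=[]
    for v in range(150,270):
        for u in range(200,370):
            if dd["range_z"][v,u]>0:
                p=px2w(dd,u,v)
                if .205<p[2]<.25 and p[0]>.3: pts.append(p)
    pts=np.array(pts)
    if len(pts): print(n,len(pts),pts.mean(0),pts.min(0),pts.max(0),np.median(pts[:,2]))
```

```text
262 205 [0.5584 0.1175 0.223 ]
262 209 [0.5506 0.1169 0.2244]
255 209 [0.5497 0.1296 0.2245]
268 209 [0.5516 0.106  0.2235]
240 218 [0.5408 0.1605 0.1725]
290 220 [0.5435 0.0636 0.1735]
245 195 [0.5872 0.1548 0.1726]
295 205 [0.5729 0.0559 0.1779]
s 313 171 [0.552  0.1194 0.2253]
s 312 175 [0.5626 0.1189 0.2243]
s 290 190 [0.5551 0.0767 0.172 ]
s 340 195 [0.5534 0.176  0.1736]
t 530 [0.55169548 0.11941802 0.223293  ] [0.53016395 0.09666114 0.20547225] [0.57543505 0.14287279 0.22858646] 0.22408062114860566
s 482 [0.55901039 0.1195099  0.22109054] [0.53004721 0.09556369 0.20501229] [0.57704882 0.14211965 0.22781042] 0.22435635217581268
```

View pics/top1.png

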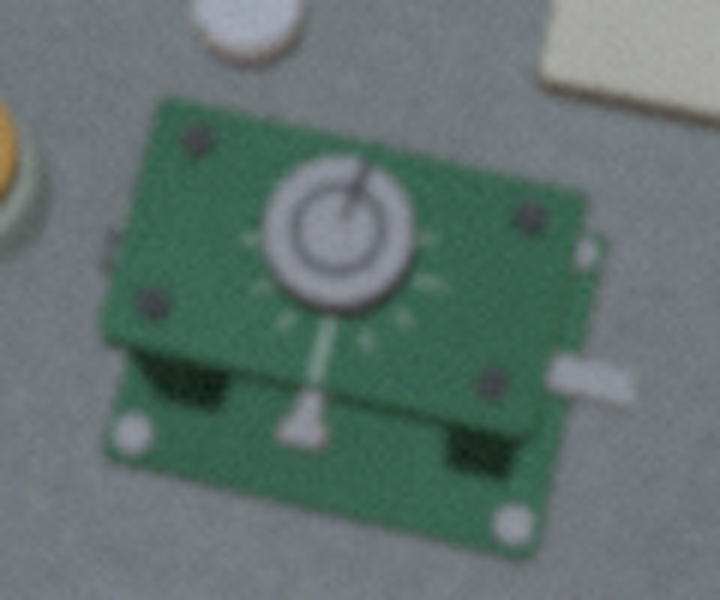

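View pics/sc1.png

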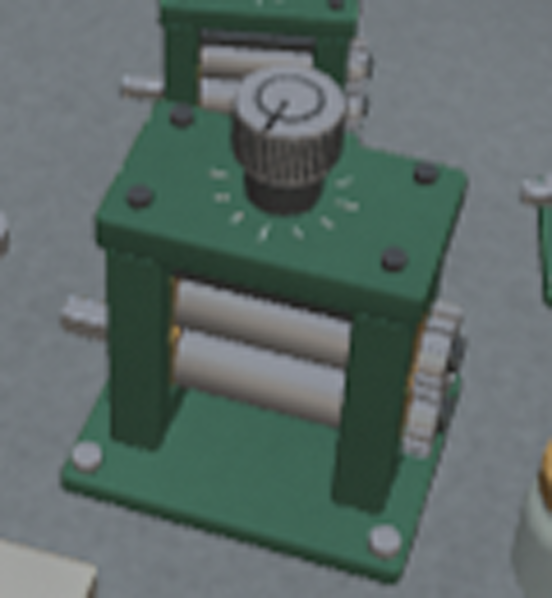

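The crop confirms the choice: green frame 84 x 146 mm, bridge top at z = 0.172 and cap top at z = 0.224. The index line runs from (345,213) to (370,160) in the crop, nearly opposite the white witness line at (330,318)–(316,380). Next I'll get the angles and the centre.

```bash
cat >> h.py <<'E'
def cap_pts(d,zlo=.219,box=(.50,.61,.07,.17)):
    f=d["image"].shape[0]/2/np.tan(np.radians(d["fovy"])/2);T=np.linalg.inv(d["camera_from_world"])
    v,u=np.mgrid[:420,:560];z=d["range_z"];P=np.stack([(u-d["cx"])/f*z,(v-d["cy"])/f*z,z],-1)@T[:3,:3].T+T[:3,3]
    m=(z>0)&(P[...,2]>zlo)&(P[...,2]<.24)&(P[...,0]>box[0])&(P[...,0]<box[1])&(P[...,1]>box[2])&(P[...,1]<box[3])
    return P[m]
E
python3 - <<'E'
from h import *
for n in("top","scene"):
    d=get_image(n);P=cap_pts(d)
    c,r=cv2.minEnclosingCircle(P[:,:2].astype(np.float32));print(n,len(P),c,r,P.mean(0),np.median(P[:,2]))
d=get_image("top");s=get_image("scene");q=lambda u,v,z:px2w(d,205+(u+.5)/6-.5,170+(v+.5)/6-.5,z)
e=lambda u,v,z:px2w(s,250+(u+.5)/4.6-.5,150+(v+.5)/4.6-.5,z)
a=lambda p,r:np.degrees(np.arctan2(*(p-r)[1::-1]))
print("cap centre top", q(340,230,.224),"inner ring ctr scene",e(291,98,.224))
print("index", a(q(370,160,.224),q(345,213,.224)), "scene",a(e(264,130,.224),e(286,102,.224)))
print("witness", q(330,318,.172),q(316,380,.172),a(q(316,380,.172),q(330,318,.172)))
print("bolts",[q(*p,.176) .round(4) for p in((198,140),(530,217),(492,383),(153,303))], "ctr",np.mean([q(*p,.176) for p in((198,140),(530,217),(492,383),(153,303))],0))
b=[q(*p,.176) for p in((198,140),(530,217),(492,383),(153,303))]
print("mill -y dir",a(b[1],b[0]),a(b[2],b[3]),"mill -x dir",a(b[3],b[0]),a(b[2],b[1]))
E
```

```text
top 491 (0.5530412197113037, 0.11999534070491791) 0.023719867691397667 [0.55284667 0.11978514 0.22402239] 0.22406166189649435
scene 349 (0.552227258682251, 0.11872288584709167) 0.023976752534508705 [0.55497628 0.11912643 0.22455556] 0.22499796727327231
cap centre top [0.5526105  0.11842435 0.224     ] inner ring ctr scene [0.55021006 0.11897105 0.224     ]
index -20.34273714718541 scene -19.152621683630606
witness [0.53455499 0.12197526 0.172     ] [0.51408209 0.12486875 0.172     ] 171.9555032347851
bolts [array([0.5896, 0.1693, 0.176 ]), array([0.5715, 0.0597, 0.176 ]), array([0.5165, 0.0685, 0.176 ]), array([0.5347, 0.1789, 0.176 ])] ctr [0.55307407 0.11912332 0.176     ]
mill -y dir -99.34538914788659 -99.38797303799421 mill -x dir 170.09120670757397 170.97831303254688
```

Request:
{"op": "drive_tool", "data": {
  "steps": [
    [[0.03,-0.025,-0.04,0,0,-0.15],[0.075,-0.062,-0.04,0,0,-0.32],[0.12,-0.1,-0.04,0,0,-0.5],[0.165,-0.137,-0.04,0,0,-0.68],[0.21,-0.174,-0.04,0,0,-0.86],[0.255,-0.211,-0.04,0,0,-1.04],[0.3,-0.248,-0.04,0,0,-1.22],[0.345,-0.285,-0.04,0,0,-1.4],[0.39,-0.322,-0.04,0,0,-1.58],[0.43,-0.355,-0.04,0,0,-1.76],[0.47,-0.388,-0.04,0,0,-1.94],[0.5,-0.412,-0.04,0,0,-2.1]]
  ],
  "fingers": 0.0854
}}

```text
t: 1.9
ee_pos: [0.5236, 0.0581, 0.2963]
orientation: [0.302, 0.953, 0.0, 0.0]
contact_force: [0.3, -0.5, 0.8]
opening: 0.0855
```

```bash
cat >> h.py <<'E'
def st():
    from scipy.spatial.transform import Rotation as R
    o=robot.get_obs();Rm=R.from_quat(o["orientation"]);M=Rm.as_matrix();yaw=np.arctan2(M[1,0],M[0,0])
    print("t",round(o["t"],2),"q",o["qpos"].round(3),"p",o["ee_pos"].round(4),"yaw",round(yaw,4),"F",o["contact_force"].round(1),"M",o["moment"].round(3),"open",round(o["opening"],4),"tilt",M[:,2].round(3))
    return o,M
E
python3 -c "
from h import *
o,M=st();print(M.T@(np.array([.5528,.1192,.285])-o['ee_pos']))"
```

```text
t 1.9 q [-0.01   0.27   0.033  1.333 -0.     0.603] p [0.5236 0.0581 0.2963] yaw 2.5288 F [ 0.3 -0.5  0.8] M [-0.052 -0.038  0.01 ] open 0.0855 tilt [ 0. -0. -1.]
[0.01125423 0.06683447 0.01134278]
```

Request:
{"op": "drive_tool", "data": {
  "steps": [
    [[0.002,0.012,0.002,0,0,-0.17],[0.005,0.03,0.004,0,0,-0.34],[0.008,0.05,0.008,0,0,-0.52],[0.011,0.067,0.01,0,0,-0.7],[0.011,0.067,0.01,0,0,-0.88],[0.011,0.067,0.01,0,0,-1.06],[0.011,0.067,0.01,0,0,-1.24],[0.011,0.067,0.01,0,0,-1.42],[0.011,0.067,0.01,0,0,-1.6],[0.011,0.067,0.01,0,0,-1.78],[0.011,0.067,0.01,0,0,-1.96],[0.011,0.067,0.01,0,0,-2.1]]
  ]
}}

```text
t: 3.4
ee_pos: [0.5529, 0.1169, 0.2863]
orientation: [-0.676, 0.737, -0.0, -0.0]
contact_force: [0.2, 0.3, -0.2]
opening: 0.0858
```

Request:
{"op": "drive_tool", "data": {
  "steps": [
    [[0,0,0,0,0,-0.17],[0,0,0,0,0,-0.34],[0,0,0,0,0,-0.52],[0,0,0,0,0,-0.7],[0,0,0,0,0,-0.88],[0,0,0,0,0,-1.06],[0,0,0,0,0,-1.2],[0,0,0,0,0,-1.2],[0,0,0,0,0,-1.2]]
  ]
}}

```text
t: 4.53
ee_pos: [0.5529, 0.1169, 0.2863]
orientation: [0.973, -0.23, 0.0, 0.0]
contact_force: [0.2, 1.2, 0.3]
opening: 0.0854
```

```bash
python3 -c "
from h import *
o,M=st();print(M.T@(np.array([.5528,.1192,.2154])-o['ee_pos']))
d=get_image('scene');cv2.imwrite('pics/sc2.png',cv2.resize(d['image'][80:280,210:430],None,fx=3,fy=3,interpolation=cv2.INTER_CUBIC))"
```

```text
t 4.53 q [ 0.096  0.352  0.121  1.34  -0.    -2.582] p [0.5529 0.1169 0.2863] yaw -0.4633 F [0.2 1.2 0.3] M [ 0.    -0.001  0.047] open 0.0854 tilt [ 0. -0. -1.]
[-0.0011109  -0.00201141  0.07089399]
```

View pics/sc2.png

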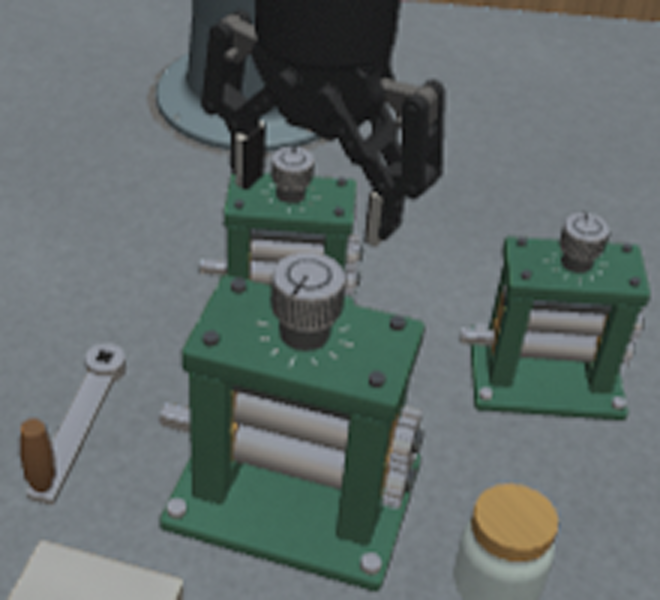

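The gripper hangs centred over the large mill's cap (308,280 in the crop), jaws open and clear of everything. I'll go down and grip.

Request:
{"op": "drive_tool", "data": {
  "steps": [
    [[-0.001,-0.002,0.02,0,0,0],[-0.001,-0.002,0.04,0,0,0],[-0.001,-0.002,0.06,0,0,0],[-0.001,-0.002,0.071,0,0,0],[-0.001,-0.002,0.071,0,0,0],[-0.001,-0.002,0.071,0,0,0]]
  ]
}}

```text
t: 5.32
ee_pos: [0.5534, 0.1192, 0.2161]
orientation: [0.973, -0.229, 0.001, -0.0]
contact_force: [0.6, 0.1, -0.7]
opening: 0.0853
```

Request:
{"op": "drive_tool", "data": {
  "steps": [
    [[0,0,0,0,0,0],[0,0,0,0,0,0],[0,0,0,0,0,0],[0,0,0,0,0,0],[0,0,0,0,0,0],[0,0,0,0,0,0],[0,0,0,0,0,0],[0,0,0,0,0,0]]
  ],
  "fingers": 0.03,
  "squeeze": 40
}}

```text
t: 6.32
ee_pos: [0.5527, 0.1179, 0.2161]
orientation: [0.973, -0.229, 0.0, 0.001]
contact_force: [-2.4, -4.1, 4.7]
opening: 0.0452
```

```bash
python3 -c "
from h import *
o,M=st()
d=get_image('scene');cv2.imwrite('pics/sc3.png',cv2.resize(d['image'][110:250,240:390],None,fx=4,fy=4,interpolation=cv2.INTER_CUBIC))"
```

```text
t 6.33 q [ 0.099  0.371 -0.033  1.167 -0.003 -2.58 ] p [0.5527 0.1179 0.2161] yaw -0.462 F [-2.4 -4.1  4.7] M [-0.878  0.579  0.116] open 0.0452 tilt [ 0.    -0.003 -1.   ]
```

View pics/sc3.png

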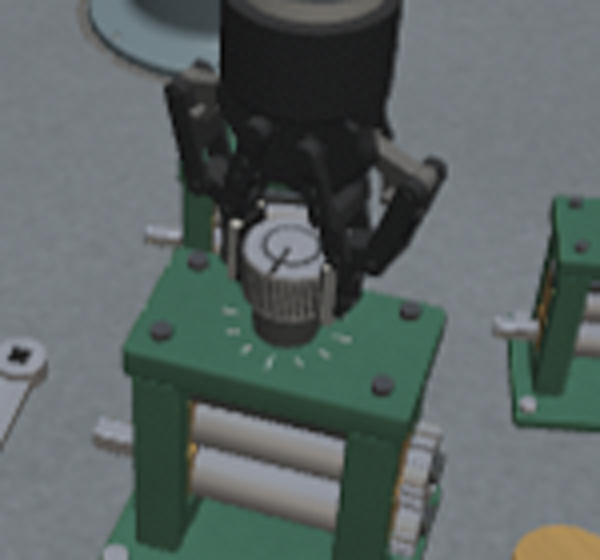

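Gripped at 45 mm, with the index at crop (280,258) between the jaws. A small lateral force shows about 1.5 mm off-centre, so I'll correct that and begin turning clockwise.

Request:
{"op": "drive_tool", "data": {
  "steps": [
    [[0,0.002,0,0,0,0],[0,0.002,0,0,0,0.1],[0,0.002,0,0,0,0.2],[0,0.002,0.0002,0,0,0.3],[0,0.002,0.0002,0,0,0.4],[0,0.002,0.0002,0,0,0.5],[0,0.002,0.0002,0,0,0.5]]
  ]
}}

```text
t: 7.25
ee_pos: [0.5526, 0.1178, 0.2158]
orientation: [0.887, -0.462, 0.001, -0.001]
contact_force: [0.2, 1.3, 4.9]
opening: 0.0452
```

```bash
python3 -c "
from h import *
o,M=st()
d=get_image('scene');cv2.imwrite('pics/sc4.png',cv2.resize(d['image'][150:230,260:370],None,fx=6,fy=6,interpolation=cv2.INTER_CUBIC))"
```

```text
t 7.25 q [ 9.700e-02  3.690e-01 -3.700e-02  1.163e+00  1.000e-03 -2.084e+00] p [0.5526 0.1178 0.2158] yaw -0.9603 F [0.2 1.3 4.9] M [ 0.021  0.315 -0.117] open 0.0452 tilt [ 0.002  0.001 -1.   ]
```

View pics/sc4.png

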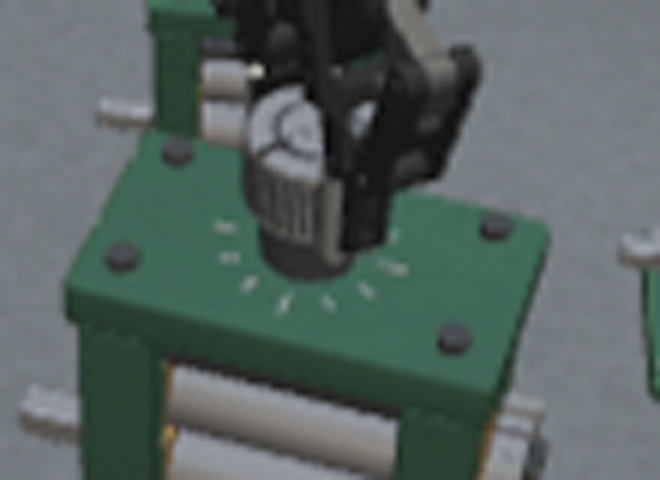

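The cap turns with the jaws: the index now points at about (265,150). Continuing.

Request:
{"op": "drive_tool", "data": {
  "steps": [
    [[0,0,0.0001,0,0,0.17],[0,0,0.0002,0,0,0.34],[0,0,0.0003,0,0,0.51],[0,0,0.0004,0,0,0.68],[0,0,0.0005,0,0,0.85],[0,0,0.0006,0,0,1.02],[0,0,0.0006,0,0,1.19],[0,0,0.0007,0,0,1.36],[0,0,0.0008,0,0,1.53],[0,0,0.0009,0,0,1.7],[0,0,0.001,0,0,1.85],[0,0,0.001,0,0,2.0]]
  ]
}}

```text
t: 8.8
ee_pos: [0.5526, 0.1179, 0.2149]
orientation: [-0.089, 0.996, 0.001, 0.001]
contact_force: [-0.7, 0.7, 5.6]
opening: 0.0451
```

```bash
python3 -c "
from h import *
o,M=st()"
```

```text
t 8.8 q [ 9.700e-02  3.690e-01 -3.900e-02  1.161e+00  1.000e-03 -8.000e-02] p [0.5526 0.1179 0.2149] yaw -2.9638 F [-0.7  0.7  5.6] M [0.262 0.125 0.136] open 0.0451 tilt [ 0.002  0.001 -1.   ]
```

Request:
{"op": "drive_tool", "data": {
  "steps": [
    [[0,0,0.0001,0,0,0.07],[0,0,0.0001,0,0,0.14],[0,0,0.0001,0,0,0.21],[0,0,0.0001,0,0,0.21]]
  ]
}}

```text
t: 9.3
ee_pos: [0.5526, 0.1178, 0.2148]
orientation: [0.014, 1.0, 0.001, 0.001]
contact_force: [-0.1, 0.6, 5.0]
opening: 0.0448
```

```bash
python3 -c "
from h import *
o,M=st()"
```

```text
t 9.3 q [ 9.700e-02  3.690e-01 -3.900e-02  1.161e+00  1.000e-03  1.260e-01] p [0.5526 0.1178 0.2148] yaw 3.1132 F [-0.1  0.6  5. ] M [ 0.241  0.168 -0.13 ] open 0.0448 tilt [ 0.002  0.001 -1.   ]
```

Request:
{"op": "drive_tool", "data": {
  "steps": [
    [[0,0,0.0001,0,0,0.05],[0,0,0.0001,0,0,0.1],[0,0,0.0001,0,0,0.1]]
  ]
}}

```text
t: 9.68
ee_pos: [0.5526, 0.1178, 0.2147]
orientation: [0.064, 0.998, 0.001, 0.001]
contact_force: [-1.1, -0.2, 5.3]
opening: 0.045
```

```bash
python3 -c "
from h import *
o,M=st()"
```

```text
t 9.68 q [ 9.700e-02  3.690e-01 -3.900e-02  1.161e+00  1.000e-03  2.250e-01] p [0.5526 0.1178 0.2147] yaw 3.0133 F [-1.1 -0.2  5.3] M [ 0.252  0.154 -0.117] open 0.045 tilt [ 0.002  0.001 -1.   ]
```

Request:
{"op": "drive_tool", "data": {
  "steps": [
    [[0,0,0,0,0,0.04],[0,0,0,0,0,0.08],[0,0,0,0,0,0.08]]
  ]
}}

```text
t: 10.05
ee_pos: [0.5526, 0.1179, 0.2147]
orientation: [0.104, 0.995, 0.001, 0.001]
contact_force: [-0.5, 0.3, 5.6]
opening: 0.0451
```

```bash
python3 -c "
from h import *
o,M=st()"
```

```text
t 10.05 q [ 9.700e-02  3.690e-01 -3.900e-02  1.161e+00  1.000e-03  3.050e-01] p [0.5526 0.1179 0.2147] yaw 2.9334 F [-0.5  0.3  5.6] M [ 0.222  0.163 -0.181] open 0.0451 tilt [ 0.002  0.001 -1.   ]
```

Request:
{"op": "drive_tool", "data": {
  "steps": [
    [[0,0,0,0,0,0.04],[0,0,0,0,0,0.08],[0,0,0,0,0,0.08]]
  ]
}}

```text
t: 10.42
ee_pos: [0.5526, 0.1178, 0.2146]
orientation: [0.144, 0.99, 0.001, 0.001]
contact_force: [-0.8, 0.6, 4.4]
opening: 0.045
```

```bash
python3 -c "
from h import *
o,M=st()"
```

```text
t 10.43 q [ 9.70e-02  3.69e-01 -3.90e-02  1.16e+00  1.00e-03  3.85e-01] p [0.5526 0.1178 0.2146] yaw 2.8534 F [-0.8  0.6  4.4] M [ 0.297  0.034 -0.115] open 0.045 tilt [ 0.002  0.001 -1.   ]
```

Request:
{"op": "drive_tool", "data": {
  "steps": [
    [[0,0,0,0,0,0.04],[0,0,0,0,0,0.08],[0,0,0,0,0,0.08]]
  ]
}}

```text
t: 10.8
ee_pos: [0.5531, 0.1177, 0.2146]
orientation: [0.183, 0.983, 0.001, 0.001]
contact_force: [2.2, 0.7, 4.1]
opening: 0.0452
```

```bash
python3 -c "
from h import *
o,M=st()"
```

```text
t 10.8 q [ 0.097  0.369 -0.039  1.16   0.     0.465] p [0.5531 0.1177 0.2146] yaw 2.7743 F [2.2 0.7 4.1] M [ 0.045 -0.309  0.46 ] open 0.0452 tilt [ 0.003  0.001 -1.   ]
```

Request:
{"op": "drive_tool", "data": {
  "steps": [
    [[0,0,0,0,0,0.04],[0,0,0,0,0,0.08],[0,0,0,0,0,0.08]]
  ]
}}

```text
t: 11.18
ee_pos: [0.5524, 0.1179, 0.2145]
orientation: [0.222, 0.975, 0.001, 0.001]
contact_force: [-0.4, 1.4, 6.9]
opening: 0.0453
```

```bash
python3 -c "
from h import *
o,M=st()
d=get_image('scene');cv2.imwrite('pics/sc5.png',cv2.resize(d['image'][150:230,260:370],None,fx=6,fy=6,interpolation=cv2.INTER_CUBIC))
d=get_image('top');cv2.imwrite('pics/top5.png',cv2.resize(d['image'][170:270,205:325],None,fx=6,fy=6,interpolation=cv2.INTER_CUBIC))"
```

```text
t 11.18 q [ 9.800e-02  3.690e-01 -3.900e-02  1.161e+00  1.000e-03  5.440e-01] p [0.5524 0.1179 0.2145] yaw 2.6947 F [-0.4  1.4  6.9] M [0.135 0.028 0.602] open 0.0453 tilt [ 0.001  0.001 -1.   ]
```

View pics/sc5.png

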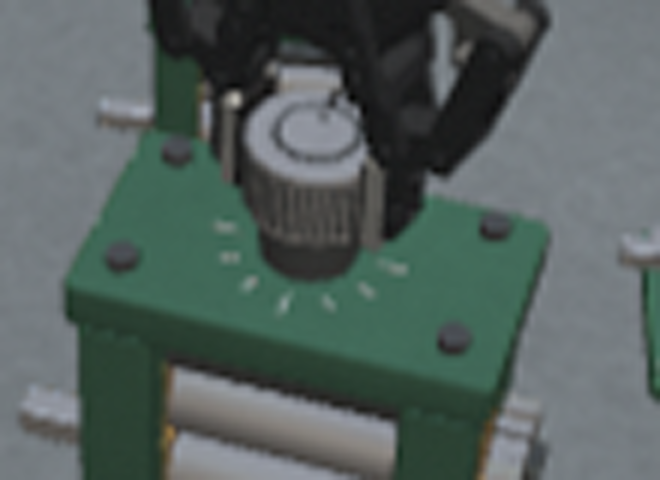

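View pics/top5.png

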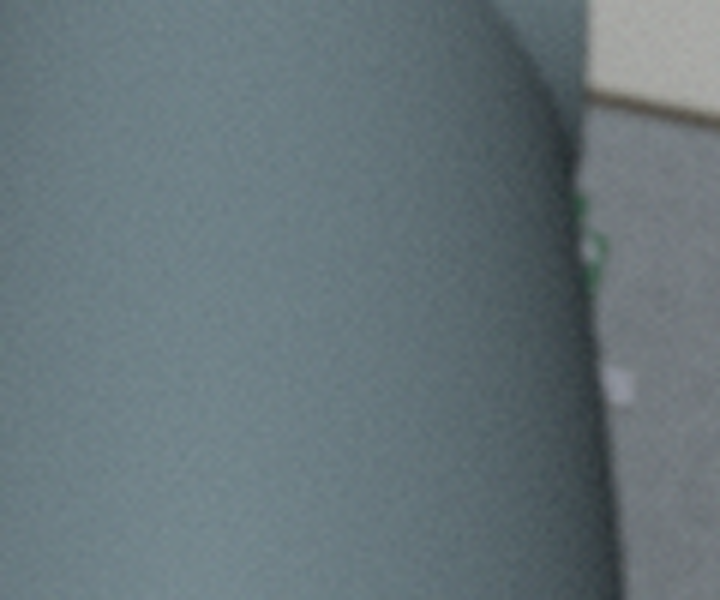

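The moment about z jumped from about -0.12 to +0.46 and then +0.60 N m, so the stop has been reached, near the 2.95 rad predicted. The index now points away from the camera, from (322,118) to (340,95). I'll measure its angle against the witness.

Run:
```python
from h import *
s=get_image("scene")
e=lambda u,v,z:px2w(s,260+(u+.5)/6-.5,150+(v+.5)/6-.5,z)
a=lambda p,r:np.degrees(np.arctan2(*(p-r)[1::-1]))
C=np.array([.5526,.118,.2225])
print("proj ctr",[ (x-o)*6 for x,o in zip(w2px(s,C),(260,150))])
print(a(e(340,95,.2225),e(322,118,.2225)),a(e(340,95,.2225),C), e(322,118,.2225),e(340,95,.2225))
for ang in(160,165,171,176,181): print(ang,[[round((x-o)*6) for x,o in zip(w2px(s,C+r*np.array([np.cos(np.radians(ang)),np.sin(np.radians(ang)),0])),(260,150))] for r in(.01,.021)])
c=s["image"][155:185,295:330];cv2.imwrite("pics/z.png",cv2.resize(c,None,fx=16,fy=16,interpolation=cv2.INTER_CUBIC))
```

```text
proj ctr [np.float64(312.94909566459535), np.float64(133.5930869547919)]
160.97464242529708 166.3854264520802 [0.54343256 0.11894441 0.2225    ] [0.53100027 0.12323134 0.2225    ]
160 [[327, 116], [343, 97]]
165 [[325, 115], [338, 95]]
171 [[322, 114], [331, 93]]
176 [[319, 114], [326, 92]]
181 [[316, 113], [320, 92]]
```

View pics/z.png

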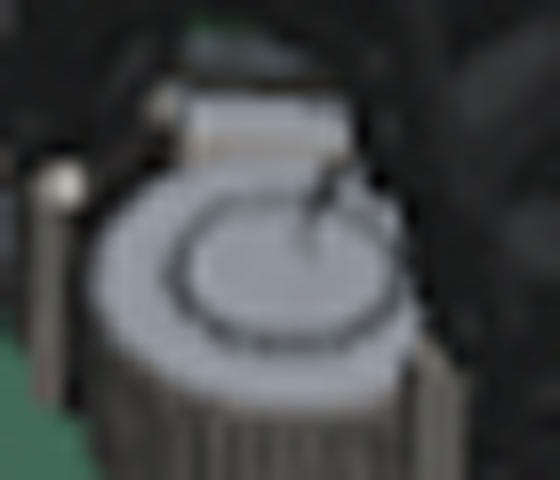

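Request:
{"op": "drive_tool", "data": {
  "steps": [
    [[0,0,0,0,0,0],[0,0,0,0,0,0],[0,0,0,0,0,0]]
  ],
  "squeeze": 60
}}

```text
t: 11.7
ee_pos: [0.5524, 0.1179, 0.2146]
orientation: [0.222, 0.975, 0.001, 0.001]
contact_force: [-0.2, 2.1, 6.5]
opening: 0.0447
```

```bash
python3 -c "
from h import *
o,M=st()"
```

```text
t 11.7 q [ 9.800e-02  3.690e-01 -3.900e-02  1.161e+00  1.000e-03  5.440e-01] p [0.5524 0.1179 0.2146] yaw 2.6949 F [-0.2  2.1  6.5] M [0.167 0.059 0.639] open 0.0447 tilt [ 0.001  0.001 -1.   ]
```

Request:
{"op": "drive_tool", "data": {
  "steps": [
    [[0,0,0,0,0,-0.01],[0,0,0,0,0,-0.01]]
  ]
}}

```text
t: 11.95
ee_pos: [0.5524, 0.1179, 0.2146]
orientation: [0.217, 0.976, 0.001, 0.001]
contact_force: [-0.4, 1.8, 5.9]
opening: 0.0445
```

```bash
python3 -c "
from h import *
o,M=st()"
```

```text
t 11.95 q [ 9.700e-02  3.690e-01 -3.900e-02  1.161e+00  1.000e-03  5.360e-01] p [0.5524 0.1179 0.2146] yaw 2.7034 F [-0.4  1.8  5.9] M [0.214 0.099 0.111] open 0.0445 tilt [ 0.001  0.001 -1.   ]
```

Request:
{"op": "drive_tool", "data": {
  "steps": [
    [[0,0,0,0,0,-0.01],[0,0,0,0,0,-0.01]]
  ]
}}

```text
t: 12.2
ee_pos: [0.5524, 0.1179, 0.2146]
orientation: [0.213, 0.977, 0.001, 0.001]
contact_force: [0.6, 0.9, 6.2]
opening: 0.0446
```

```bash
python3 -c "
from h import *
o,M=st()"
```

```text
t 12.2 q [ 9.700e-02  3.690e-01 -3.900e-02  1.161e+00  1.000e-03  5.260e-01] p [0.5524 0.1179 0.2146] yaw 2.713 F [0.6 0.9 6.2] M [ 0.268  0.005 -0.019] open 0.0446 tilt [ 0.001  0.002 -1.   ]
```

Request:
{"op": "drive_tool", "data": {
  "steps": [
    [[0,0,0,0,0,-0.02],[0,0,0,0,0,-0.02]]
  ]
}}

```text
t: 12.45
ee_pos: [0.5524, 0.1179, 0.2146]
orientation: [0.203, 0.979, 0.001, 0.001]
contact_force: [-1.2, 1.9, 6.3]
opening: 0.0444
```

```bash
python3 -c "
from h import *
o,M=st()"
```

```text
t 12.45 q [ 9.700e-02  3.690e-01 -3.900e-02  1.161e+00  1.000e-03  5.060e-01] p [0.5524 0.1179 0.2146] yaw 2.7333 F [-1.2  1.9  6.3] M [0.259 0.059 0.123] open 0.0444 tilt [ 0.001  0.001 -1.   ]
```

Request:
{"op": "drive_tool", "data": {
  "steps": [
    [[0,0,0,0,0,-0.02],[0,0,0,0,0,-0.02]]
  ]
}}

```text
t: 12.7
ee_pos: [0.5524, 0.1179, 0.2146]
orientation: [0.193, 0.981, 0.001, 0.001]
contact_force: [-0.3, 1.7, 6.4]
opening: 0.0445
```

```bash
python3 -c "
from h import *
o,M=st()"
```

```text
t 12.7 q [ 9.700e-02  3.690e-01 -3.900e-02  1.161e+00  1.000e-03  4.860e-01] p [0.5524 0.1179 0.2146] yaw 2.7533 F [-0.3  1.7  6.4] M [0.237 0.042 0.098] open 0.0445 tilt [ 0.001  0.001 -1.   ]
```

The wind-up is gone after about 0.01 rad, so the cap started back at yaw ≈ 2.705. The quarter turn ends at yaw 4.276, which leaves 1.52 rad.

Request:
{"op": "drive_tool", "data": {
  "steps": [
    [[0,0,-0.0001,0,0,-0.13],[0,0,-0.0001,0,0,-0.26],[0,0,-0.0002,0,0,-0.4],[0,0,-0.0003,0,0,-0.54],[0,0,-0.0003,0,0,-0.68],[0,0,-0.0004,0,0,-0.82],[0,0,-0.0005,0,0,-0.96],[0,0,-0.0005,0,0,-1.1],[0,0,-0.0006,0,0,-1.24],[0,0,-0.0007,0,0,-1.38],[0,0,-0.0007,0,0,-1.52],[0,0,-0.0007,0,0,-1.52]]
  ]
}}

```text
t: 14.2
ee_pos: [0.5525, 0.1176, 0.2154]
orientation: [-0.536, 0.844, -0.0, 0.001]
contact_force: [0.5, 0.5, 6.4]
opening: 0.0446
```

Run:
```python
from h import *
o,M=st()
s=get_image("scene");C=np.array([.5525,.118,.2228])
c=s["image"][155:185,295:330];cv2.imwrite("pics/z6.png",cv2.resize(c,None,fx=16,fy=16,interpolation=cv2.INTER_CUBIC))
print("ctr",[round((x-o+.5)*16) for x,o in zip(w2px(s,C),(295,155))])
for ang in(245,253,261,269,277): print(ang,[[round((x-o+.5)*16) for x,o in zip(w2px(s,C+r*np.array([np.cos(np.radians(ang)),np.sin(np.radians(ang)),0])),(295,155))] for r in(.01,.022)])
```

```text
t 14.2 q [ 9.700e-02  3.690e-01 -3.800e-02  1.162e+00  1.000e-03 -1.035e+00] p [0.5525 0.1176 0.2154] yaw -2.0095 F [0.5 0.5 6.4] M [0.176 0.081 0.138] open 0.0446 tilt [ 0.002  0.001 -1.   ]
ctr [283, 282]
245 [[212, 250], [127, 213]]
253 [[206, 257], [115, 227]]
261 [[202, 264], [105, 242]]
269 [[199, 271], [99, 258]]
277 [[198, 279], [97, 275]]
```

View pics/z6.png

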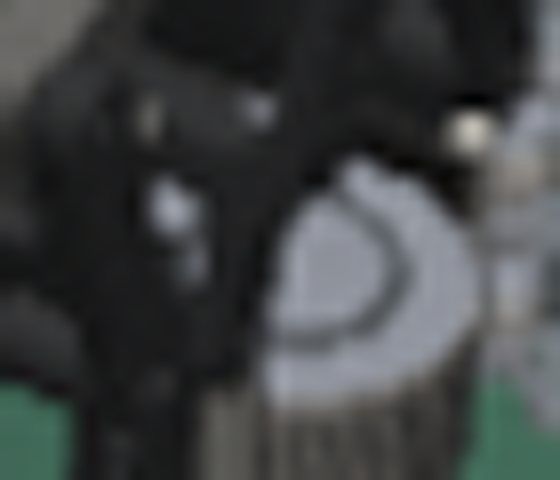

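Request:
{"op": "drive_tool", "data": {
  "steps": [
    [[0,0,0,0,0,0],[0,0,0,0,0,0],[0,0,0,0,0,0],[0,0,0,0,0,0]]
  ],
  "squeeze": 75
}}

```text
t: 14.75
ee_pos: [0.5525, 0.1176, 0.2154]
orientation: [-0.536, 0.844, -0.0, 0.001]
contact_force: [0.2, 0.6, 6.8]
opening: 0.0442
```

Run:
```python
from h import *
o,M=st()
s=get_image("scene");cv2.imwrite("pics/sc7.png",s["image"])
```

```text
t 14.75 q [ 9.700e-02  3.690e-01 -3.800e-02  1.162e+00  1.000e-03 -1.034e+00] p [0.5525 0.1176 0.2154] yaw -2.0102 F [0.2 0.6 6.8] M [0.155 0.067 0.081] open 0.0442 tilt [ 0.002  0.001 -1.   ]
```

View pics/sc7.png

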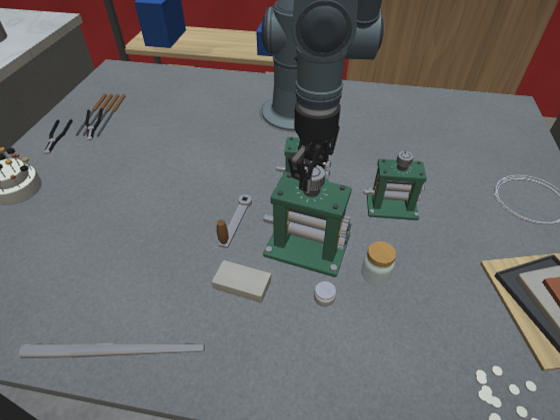

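The jar (380,262), tin (325,292), brick (241,280) and crank (235,220) are where they were, and the gripper holds the cap. Handing in.

```bash
python3 -c "
from bench import robot
print(robot.finish_job())"
```

```text
the job is handed in; nothing more can be done
None
```

I screwed the large mill's cap clockwise to its stop, backed it off a quarter turn, and handed the job in at about 15 s with the gripper still holding it at 75 N.

- **Stop:** the cap turned about 2.97 rad before the moment about its axis jumped to 0.46 and then 0.6 N m. I had predicted 2.95 rad from the index line. The light grip then slipped, as expected.
- **Back-off:** by the tool's angle it came back 1.57 rad, counted from where the wind-up at the stop had released. I put the uncertainty at about 0.02 rad.
- **Bystanders:** the last picture shows the jar, tin, brick and crank unmoved.
- **Index line at the end:** I could not check this by eye. A finger hides the line in the scene view and the arm hides it in the top view, so the quarter turn rests on the tool angle and the moment readings.
- **Index line at the stop:** my rough reading was 161–166° against the witness line's 171°. Blur there makes it good to only about 6°, so I relied on the moment jump.

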